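# Berth the model tug and close its display case

### The job

Push the model tug bow first up the ramp, over the raised sill and under the cross braces into its open-ended wooden display case, until the bow is up against the far wall (a centimetre short is fine). Then take the tall end panel from the two-slot stand and slide it down into the upright slot behind the tug until it sits fully home on the bottom of the slot. Keep the tug on its keel and leave the rest of the bench undisturbed.

Things in the scene. Friction and masses are not known exactly. Their poses are not given: they have to be found in the camera images.
- case: Open-topped brown wooden display case, fixed. Origin on the bench under the middle of its panel slot; x points into the case (the way the tug travels), y across, z up. Channel 64 mm wide (y -32 to +32) all along. Inside floor 8 mm above the bench, side walls 6 mm thick, 54 mm high. With the panel home its centre is at x 0, y 0, z 42 mm; with the tug home its point is at x 115.
- sill (a point): Top middle of the case's flat sill, 12 mm above the bench, from x = -18 to -5 mm in the case's frame (axes as the case's). The ramp before it rises from the bench at case x = -85 to 12 mm at x = -18; kerbs 20 mm high on both sides of ramp; slot just behind the sill.
- slot (a point): Middle of the bottom of the upright panel slot, 2 mm above the bench; axes as the case's. Slot is 10 mm wide in x (x -5 to +5) and 88 mm long in y (-44 to +44), with grooved posts 54 mm high at both ends; the top 10 mm of the grooves flares to 22 mm in x as a lead-in.
- far_end (a point): Foot of the far wall's inner face, on the case floor: case x = 175 mm, z = 8 mm; axes as the case's. Two cross braces span the channel at case x = 100 to 112 and 150 to 162 mm, underside 48 mm and top 54 mm above the bench, so the tug cannot be lowered in from above.
- tug_center (a point): Loose model tug, black hull with white rail and deckhouse, 0.15-0.3 kg. Point: mid length and beam, 13 mm above its flat bottom; x to the bow, z up. 120 mm long, flat upright stern 60 mm behind the point; hull 52 mm wide, narrowing to a pointed bow from 34 mm ahead; bow's underside raised 9 mm; hull top 26 mm, deckhouse (30 mm wide) top 38 mm above the bottom. Starts askew on the bench before the ramp.
- panel_center (a point): The loose end panel: plain pale wooden board 8 mm thick (x) x 84 mm wide (y) x 80 mm tall (z), 50 g; point at its centre, 40 mm above its lower edge. Starts upright in one of the stand's two slots, its lower edge 6 mm above the bench. Front and back are alike.
- stand: Fixed grey plastic stand, 90 (x) x 110 (y) x 26 mm high, origin at the centre of its underside. Two slots run along y, at x = -26 and x = +26 mm, 11 mm wide, bottom at 6 mm, top of the rails at 26 mm. One holds the tall panel and the other the low offcut.
- offcut: Pale wooden board 8 x 62 x 46 mm tall in the stand's other slot; not wanted. Origin at the centre of its lower edge.
- jar_a: Paint jar, 34 mm across, 42 mm high, bystander near the ramp; origin under its base.
- jar_b: Paint jar, 34 mm across, 42 mm high, bystander near the stand; origin under its base.
- glue: White glue bottle, 40 mm across, 105 mm high, bystander beside the case; origin under its base.
- sander: Cork sanding block 70 x 35 x 25 mm, bystander beside the case; origin under its centre.
- tub: Clear toothpick tub, 60 mm across, 60 mm high, bystander; origin under its base.
- brush: Thin paint brush 150 mm long lying on the bench beyond the case, bystander.

How it is judged:
By the outcome, as a careful person would: the job done as asked, in the order asked, and still so for the second after the job is handed in, with the robot touching nothing.
It also fails if it takes over 69 s, if anything falls off the work surface, if the arm or the gripper's body presses on something with over 40 N, if the wrist force passes 120 N, or if a joint passes its speed limit or range.

### The arm

A 7-joint arm with a two-finger parallel gripper is mounted at the origin on the work surface. World frame = base frame: x ahead of the robot, y to its left, z up, the work surface at z = 0. Lengths are in mm, angles in rad, forces in N, time in s.
With the tool pointing down it reaches from about 350 to 900 mm from the base axis. Payload 19.9 kg.
Tool frame: the origin (TCP) lies at the very end of the fingers, on their centre line; the grasp point (between the pads) lies r.hold_point_z behind it (r.hold_point_z is the distance from the TCP to the grasp point, in mm); z points along the fingers, y is the direction in which the jaws open and shut (so a half turn about z gives the same grasp; the last joint's range is limited). The gripper opens to 94 mm and grips with 3 to 60 N. Pads are 16 mm wide; open, the fingers measure 119 mm over their backs; the gripper's body (75 mm by 177 mm) begins 78 mm behind the grasp point.
Start: joints at [1.306, 0.417, -0.01, 1.614, 0.005, 1.111, -0.053], TCP at [138.096, -609.531, 205.425] pointing down, gripper open.
Joint ranges: [-2.81, 2.81], [-0.39, 2.02], [-1.27, 1.25], [0.06, 2.57], [-1.19, 4.33], [0.19, 2], [-2.82, 2.82]. Speed limits (rad/s): [1.89, 1.89, 2.39, 2.39, 3.01, 3.01, 3.01].

### API

Orientations are given as a rotation vector (axis times angle).
In Python, from rig import r gives the robot as it stands.
- The arm moves only by the tool carry_out, never from a script. Its argument "rows" is a list of rows, each an object of numbers: "x", "y", "z": the shift along the tool's x, y, z each as a share of 40 mm, from -1 to 1; "turn": the turn about the tool's z as a share of 0.12 rad, from -1 to 1. A call has exactly 8 rows; each row shifts and turns the commanded pose from where the row before left it, along the tool's axes as they then stand; what a row does not reach is not made up. A row lasts 1/12 s, in which the tool goes at most 41.7 mm and 7.16 degrees, less where a joint would pass 70% of its speed; a pose out of reach is approached as far as the arm can. A call with a number of a shift or a turn outside -1 to 1 is refused whole. A call with a gripper value outside its range is refused whole. "claw" is the closure, from 0 (fully open) to 1 (shut), set as the call begins (left out, the last holds). The fingers move at their own pace and stop on an object; "newtons" is the grip in N (left out, the last holds). Time passes only in rows, so rows that do not move let the fingers close, or fill a call up. It gives the time, the measured TCP pose, the force and the opening at its end, in the units of the state.
- r.get_obs(): the state, without advancing time (a new reading comes with each control period).
- r.snapshot(name): name is "scene" or "side" or "wrist"; returns (picture, depth): 400x640x3 uint8, red, green, blue; 400x640 float32, mm along the optical axis (not along the pixel's ray), 0 where there is no reading.
- r.camera_params(name): a dict with "mtx" (3x3 intrinsics, pixels), "world_from_camera" (4x4, takes a point from camera to world coordinates). Camera axes: x right, y up, looking along -z (the intrinsics and any distortion apply to the point x, -y, -z); pixel columns grow to the right and rows downward; lengths in mm; the calibration is good to about 2 mm. A picture is of the moment at which its call begins: read the wrist's pose just before it. camera_params takes no time and is no camera call; for the wrist camera it gives the pose at the moment of the call.
- r.hand_in(): hands the job in, once; it reports no verdict.
The state is a dict: "clock": time; "joint_pos": joint angles; "qvel": joint speeds; "joint_efforts": joint torques, N m; "ee_pos": TCP position; "tcp_rot": TCP orientation; "wrist_force": force on the tool from outside, world axes, zero at the start; "torque": the same for the moment, N m; "width": opening from 0.0 (shut) to 1.0 (fully open).
Only numpy, scipy, OpenCV 4.12 (cv2) and the standard library are available. Lean on these libraries where they do the work, as an engineer would, in place of code of your own. Each camera call takes 0.05 s, during which the arm holds its last target.

## Working session

There is one attempt and no reset: what is moved stays moved. The work goes in short steps, Python scripts to look and compute and a tool call to move; the robot and the scene stay as the last step left them, time stands still between calls to the robot, and variables do not carry over. Pictures are saved under pics/ and viewed, and the job is handed in when it is done.

Besides the shell and the picture viewer there is one more tool, called by a JSON object that holds its "api" and its "payload". carry_out: Moves the arm, as the interface text tells. Its arguments: {"type":"object","properties":{"rows":{"type":"array"},"claw":{"type":"number"},"newtons":{"type":"number"}},"required":["rows"]}

```bash
mkdir -p pics; ls; cat > h.py <<'E'
import numpy as np,cv2
from rig import r
def snap(n,f):
    T=r.camera_params(n); p,d=r.snapshot(n)
    cv2.imwrite('pics/'+f+'.png',cv2.cvtColor(p,cv2.COLOR_RGB2BGR)); np.savez('pics/'+f+'.npz',p=p,d=d,K=T['mtx'],T=T['world_from_camera'])
    return p,d
def load(f): return np.load('pics/'+f+'.npz')
def pts(D):
    K=np.array(D['K']);T=np.array(D['T']);d=D['d'];v,u=np.mgrid[0:400,0:640]
    x=(u-K[0,2])/K[0,0]*d;y=(v-K[1,2])/K[1,1]*d
    return np.stack([x,-y,-d],-1)@T[:3,:3].T+T[:3,3]
def ray(D,uv,z):
    K=np.array(D['K']);T=np.array(D['T']);uv=np.atleast_2d(uv).astype(float)
    c=np.stack([(uv[:,0]-K[0,2])/K[0,0],-(uv[:,1]-K[1,2])/K[1,1],-np.ones(len(uv))],-1)@T[:3,:3].T
    o=T[:3,3]; return o+c*((z-o[2])/c[:,2])[:,None]
E
python3 - <<'E'
from h import *
print(r.get_obs(), r.hold_point_z)
for n in ['scene','side','wrist']:
    snap(n,n+'0'); q=r.camera_params(n); print(n,np.round(q['mtx'],1).tolist(),np.round(q['world_from_camera'],3).tolist(),[k for k in q])
E
```

```text
pics
{'clock': 0.0, 'joint_pos': array([ 1.30651084,  0.41796419, -0.01031408,  1.61416795,  0.00473957,
        1.11071377, -0.05300092]), 'qvel': array([-0.00112533,  0.00043275,  0.00025788, -0.00065887,  0.0010375 ,
        0.00047546,  0.0004464 ]), 'joint_efforts': array([ 8.10618822e-04, -8.51254678e+01,  6.39092177e-01, -4.25984681e+01,
       -4.88377875e-02,  1.86638109e-02,  1.70390899e-04]), 'ee_pos': array([ 137.99007482, -609.18670484,  204.83398327]), 'tcp_rot': array([-3.12091999e+00, -3.49148249e-01,  4.05283600e-04]), 'wrist_force': array([-0.35105453,  0.29300458,  0.1226878 ]), 'torque': array([0.04553828, 0.02922063, 0.00423219]), 'width': 1.005351162369851} 18.8
scene [[407.9, 0.0, 318.9], [0.0, 407.9, 190.2], [0.0, 0.0, 1.0]] [[-0.855, -0.317, 0.411, 861.254], [0.519, -0.534, 0.667, 647.031], [0.008, 0.784, 0.621, 563.232], [0.0, 0.0, 0.0, 1.0]] ['mtx', 'world_from_camera']
side [[387.7, 0.0, 320.9], [0.0, 387.7, 199.5], [0.0, 0.0, 1.0]] [[0.986, 0.091, -0.137, 409.848], [-0.165, 0.569, -0.805, -569.406], [0.005, 0.817, 0.577, 536.803], [0.0, 0.0, 0.0, 1.0]] ['mtx', 'world_from_camera']
wrist [[278.3, 0.0, 316.2], [0.0, 278.3, 204.0], [0.0, 0.0, 1.0]] [[0.221, 0.948, 0.231, 204.408], [-0.975, 0.215, 0.052, -593.801], [-0.001, -0.236, 0.972, 384.579], [0.0, 0.0, 0.0, 1.0]] ['mtx', 'world_from_camera']
```

View pics/scene0.png

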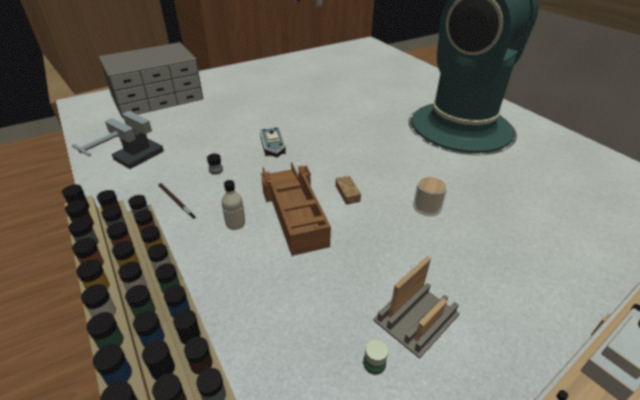

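View pics/side0.png

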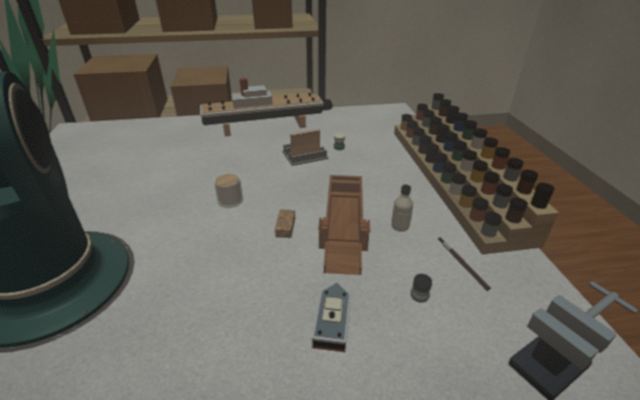

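View pics/wrist0.png

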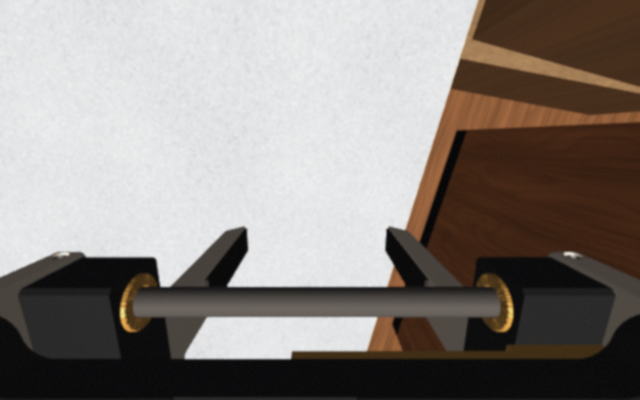

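The scene view shows the tug at (272,141), the case spanning (262-330, 165-250), and the stand at (418,318). The tall panel is in the stand's left slot at (410,285). In the side view, the tug is at (332,315), the ramp foot at (342,270), the posts at (322,235) and (366,235), and the stand at (305,150).

```bash
python3 - <<'E'
from h import *
for f,(a,b,c,e) in {'side0':(200,400,170,390),'scene0':(220,360,110,270)}.items():
    im=cv2.imread(f'pics/{f}.png')[c:e,a:b]; s=min(800/(b-a),600/(e-c)); s=int(s*10)/10
    cv2.imwrite(f'pics/{f}_c.png',cv2.resize(im,None,fx=s,fy=s,interpolation=cv2.INTER_CUBIC)); print(f,s)
im=cv2.imread('pics/scene0.png')[240:390,340:490];cv2.imwrite('pics/st_c.png',cv2.resize(im,None,fx=4,fy=4,interpolation=cv2.INTER_CUBIC))
for f,pp in {'side0':[(332,300),(332,315),(330,343),(345,262),(322,220),(366,220),(345,185),(305,140),(305,158)],'scene0':[(272,135),(272,148),(300,170),(268,175),(320,245),(410,275),(432,318),(418,335)]}.items():
    D=load(f);P=pts(D)
    for u,v in pp: print(f,(u,v),np.round(P[v,u]),D['p'][v,u])
E
```

```text
side0 2.7
scene0 3.7
side0 (332, 300) [ 500. -156.   37.] [157 155 137]
side0 (332, 315) [ 494. -186.   39.] [34 34 32]
side0 (330, 343) [ 485. -221.   18.] [36 36 32]
side0 (345, 262) [548. -42.   5.] [115  86  65]
side0 (322, 220) [516.  36.  52.] [104  81  66]
side0 (366, 220) [623.  83.   2.] [128 117 107]
side0 (345, 185) [597. 187.  31.] [76 61 52]
side0 (305, 140) [526. 376.  62.] [86 72 60]
side0 (305, 158) [524. 361.  15.] [62 61 55]
scene0 (272, 135) [ 500. -165.   39.] [180 183 156]
scene0 (272, 148) [ 519. -128.   27.] [100 113 115]
scene0 (300, 170) [521.  16.  51.] [114  76  49]
scene0 (268, 175) [589.  -1.  52.] [120  80  50]
scene0 (320, 245) [581. 198.  14.] [68 47 30]
scene0 (410, 275) [535. 379.  87.] [156 134 100]
scene0 (432, 318) [532. 434.  45.] [101  78  55]
scene0 (418, 335) [558. 436.  25.] [77 61 42]
```

View pics/side0_c.png

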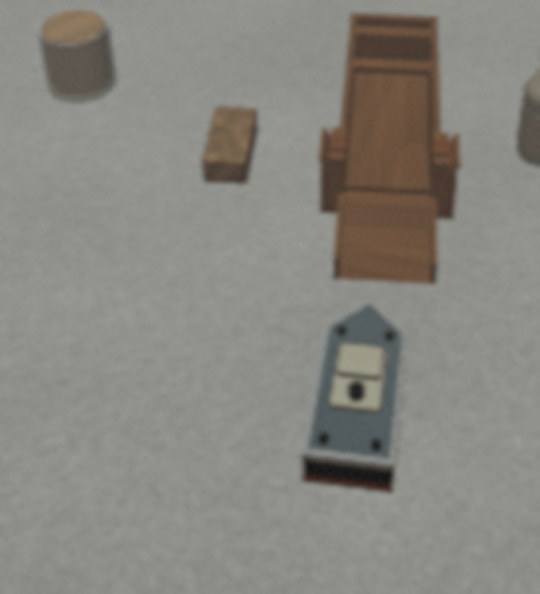

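View pics/scene0_c.png

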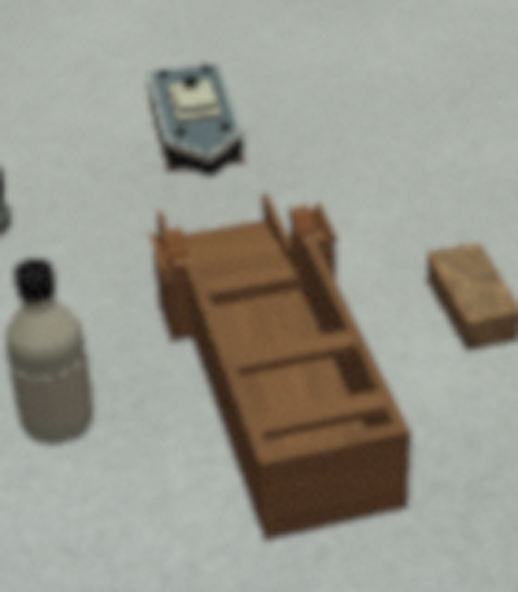

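View pics/st_c.png

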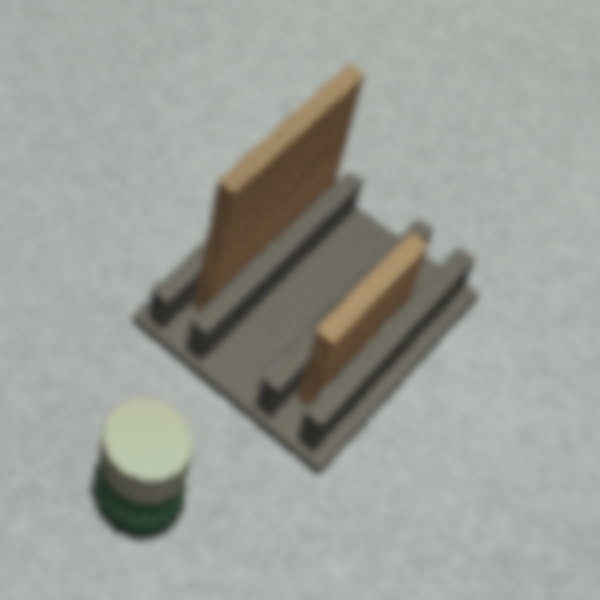

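```bash
python3 - <<'E'
from h import *
# top-down maps, 1mm/px, colour by image, from both cams
for f in ['side0','scene0']:
    D=load(f);P=pts(D).reshape(-1,3);C=D['p'].reshape(-1,3)
    m=np.zeros((760,440,3),np.uint8)  # x 380..820 , y -260..500
    s=(P[:,2]>4)&(P[:,0]>400)&(P[:,0]<750)&(P[:,1]>-260)&(P[:,1]<499)&(P[:,2]<130)
    for p,c in zip(P[s],C[s]):
        h=int(np.clip(p[2]*2,0,179)); col=cv2.cvtColor(np.uint8([[[h,255,255]]]),cv2.COLOR_HSV2BGR)[0,0]
        cv2.circle(m,(int(p[0]-380),int(499-p[1])),1,col.tolist(),-1)
    cv2.imwrite('pics/top_'+f+'.png',m[:, :])
a=cv2.imread('pics/top_side0.png');b=cv2.imread('pics/top_scene0.png')
cv2.imwrite('pics/top.png',cv2.resize(np.hstack([a[:,:360],b[:,:360]]),None,fx=.78,fy=.78))
E
```

```text
(no output)
```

View pics/top.png

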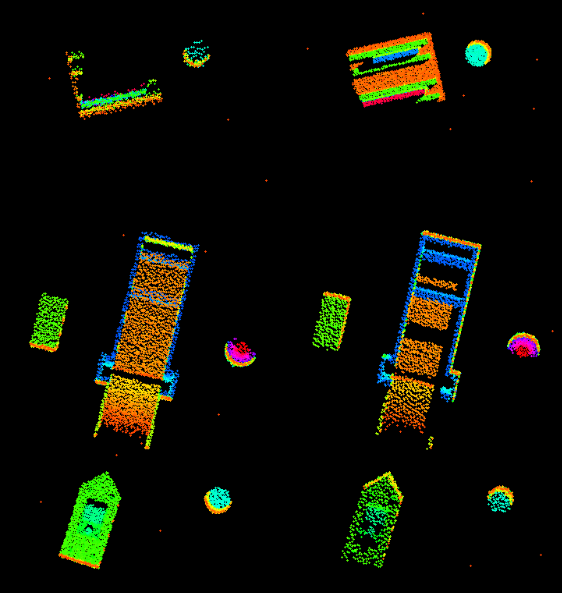

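```bash
python3 - <<'E'
from h import *
def box(P,lo,hi,z0,z1): return P[(P[:,0]>lo[0])&(P[:,0]<hi[0])&(P[:,1]>lo[1])&(P[:,1]<hi[1])&(P[:,2]>z0)&(P[:,2]<z1)]
for f in ['side0','scene0']:
    P=pts(load(f)).reshape(-1,3)
    t=box(P,(430,-260),(560,-90),21,42); print(f,'tug',np.round(cv2.minAreaRect(t[:,:2].astype(np.float32)),2).tolist() if 0 else cv2.minAreaRect(t[:,:2].astype(np.float32)))
    c=box(P,(490,-50),(660,220),47,60)
    print(' case top',len(c),cv2.minAreaRect(c[:,:2].astype(np.float32)))
    # walls: use guess yaw, fit lines to the two walls' top
    a=np.radians(76.); ex=np.array([np.cos(a),np.sin(a)])
    for it in range(3):
        ex=np.array([np.cos(a),np.sin(a)]); ey=np.array([-ex[1],ex[0]])
        q=c[:,:2]@np.c_[ex,ey]; mid=np.median(q[:,1]) if it==0 else mid
        mid=(np.percentile(q[:,1],2)+np.percentile(q[:,1],98))/2
        res=[]
        xs=np.percentile(q[:,0],1)
        for s in (1,-1):
            d=s*(q[:,1]-mid); w=q[(d>31)&(d<40)&(q[:,0]>xs+35)]
            l=cv2.fitLine(w.astype(np.float32),cv2.DIST_HUBER,0,.01,.01).ravel(); res.append((np.arctan(l[1]/l[0]),np.median(w[:,1]),len(w)))
        a+=np.mean([x[0] for x in res])
    print(' yaw',np.degrees(a),res, 'x range',np.percentile(q[:,0],[.5,99.5]))
    ex=np.array([np.cos(a),np.sin(a)]); ey=np.array([-ex[1],ex[0]])
    q=box(P,(490,-80),(660,220),4,60); Q=np.c_[q[:,:2]@np.c_[ex,ey],q[:,2]]; mid=(res[0][1]+res[1][1])/2
    Q[:,1]-=mid
    # braces
    top=Q[(abs(Q[:,1])<25)&(Q[:,2]>47)]; print(' brace hist',np.histogram(top[:,0],bins=np.arange(-10+Q[:,0].min()//1,Q[:,0].max()+3,3)))
    po=Q[(abs(Q[:,1])>41)&(Q[:,2]>40)]; print(' posts x',np.percentile(po[:,0],[1,50,99]),'y',np.percentile(po[:,1],[1,99]),len(po))
    fl=Q[(abs(Q[:,1])<28)&(Q[:,2]<20)]
    for x in range(int(fl[:,0].min()),int(fl[:,0].max()),6):
        k=fl[(fl[:,0]>=x)&(fl[:,0]<x+6)]; print((x,round(float(np.median(k[:,2])),1)) if len(k) else (x,),end=' ')
    print('mid',mid)
    pn=box(P,(440,330),(640,480),62,100); print(' panel',len(pn),cv2.minAreaRect(pn[:,:2].astype(np.float32)),pn[:,2].max())
    pt=pn[pn[:,2]>82]; 
    if len(pt)>10: print(' panel top',len(pt),cv2.minAreaRect(pt[:,:2].astype(np.float32)),np.median(pt[:,2]))
E
```

```text
side0 tug ((499.1981201171875, -164.20346069335938), (120.92230224609375, 52.819252014160156), 72.48749542236328)
 case top 900 ((574.6878662109375, 95.66265869140625), (203.58950805664062, 102.33574676513672), 76.29229736328125)
 yaw 76.668231544108 [(np.float32(-0.0011624958), np.float64(-501.9981046725015), 133), (np.float32(0.0042638676), np.float64(-571.5344788643228), 136)] x range [125.30351226 327.0555136 ]
 brace hist (array([ 0,  0,  0,  0,  0,  0,  0,  0,  0,  0,  0,  0,  0,  0,  0,  0,  0,
        0,  0,  0,  0,  0,  0,  0,  0,  0,  0,  0,  0,  0,  0,  0,  0,  0,
        0,  0,  0,  0,  0,  0,  0,  0,  0,  0,  0,  0,  0,  0,  0,  0,  0,
        0,  0,  0,  0,  0,  0,  0,  0,  0,  0,  0,  0,  0,  0, 36, 36, 15,
       15, 15,  1,  0,  0,  0,  0,  0,  0,  0,  0,  0,  0,  2, 47, 20, 16,
       15,  7,  1,  0,  1, 36, 39, 10, 10]), array([ 46.,  49.,  52.,  55.,  58.,  61.,  64.,  67.,  70.,  73.,  76.,
        79.,  82.,  85.,  88.,  91.,  94.,  97., 100., 103., 106., 109.,
       112., 115., 118., 121., 124., 127., 130., 133., 136., 139., 142.,
       145., 148., 151., 154.
[... 2840 characters left out ...]
 (76, 5.3) (82, 6.1) (88, 7.4) (94, 8.1) (100, 8.9) (106, 10.2) (112, 11.6) (118, 12.2) (124, 12.2) (130, 9.7) (136, 5.6) (142, 8.1) (148, 8.0) (154, 8.3) (160, 8.0) (166, 8.6) (172, 8.7) (178, 8.5) (184, 8.9) (190,) (196,) (202, 8.5) (208, 8.5) (214, 8.2) (220, 8.4) (226, 8.4) (232, 8.4) (238, 8.8) (244,) (250,) (256, 8.1) (262, 8.4) (268,) (274,) (280,) (286,) (292,) (298,) (304,) (310,) (316, 11.6) (322, 14.2) mid -539.177906350659
 panel 533 ((526.7377319335938, 375.3565673828125), (84.40216827392578, 9.402217864990234), 12.698348999023438) 89.74007736958458
 panel top 281 ((526.8035888671875, 375.0683288574219), (84.40161895751953, 8.830445289611816), 12.7174711227417) 86.31655615840197
```

```bash
cat >> h.py <<'E'
from scipy.spatial.transform import Rotation as Ro
def pose():
    o=r.get_obs(); R=Ro.from_rotvec(o['tcp_rot']).as_matrix()
    return o,np.array(o['ee_pos']),R
def plan(tx,ty,tz,yaw,n,p=None,psi=None):
    """rows to reach target, world yaw (deg) of tool x; tool assumed pointing down"""
    o,p0,R=pose()
    if p is None: p=p0
    if psi is None: psi=np.arctan2(R[1,0],R[0,0])
    print('t',round(o['clock'],2),'at',np.round(p,1),'yaw',round(np.degrees(psi),2),'tilt',round(np.degrees(np.arccos(-R[2,2])),2),'F',np.round(o['wrist_force'],1),'w',round(o['width'],3))
    d=np.array([tx,ty,tz])-p; dy=(np.radians(yaw)-psi+np.pi)%(2*np.pi)-np.pi
    for i in range(n):
        a=psi+dy*i/n; ex=np.array([np.cos(a),np.sin(a)]); ey=np.array([np.sin(a),-np.cos(a)])
        s=d/n
        print({"x":round(s[:2]@ex/40,2),"y":round(s[:2]@ey/40,2),"z":round(-s[2]/40,2),"turn":round(-dy/n/.12,2)})
O=np.array([556.,14.5]);CY=76.9
def c2w(x,y=0,O=O,CY=CY):
    a=np.radians(CY);return O+x*np.array([np.cos(a),np.sin(a)])+y*np.array([-np.sin(a),np.cos(a)])
def w2c(p,O=O,CY=CY):
    a=np.radians(CY);d=np.array(p)[:2]-O;return np.array([d@[np.cos(a),np.sin(a)],d@[-np.sin(a),np.cos(a)]])
E
python3 -c "
from h import *
plan(494,-184,120,72.5,16)"
```

```text
t 0.15 at [ 138.  -609.3  205. ] yaw 12.77 tilt 0.05 F [-0.8 -0.2  0.3] w 0.999
{'x': np.float64(0.69), 'y': np.float64(-0.53), 'z': np.float64(0.13), 'turn': np.float64(-0.54)}
{'x': np.float64(0.72), 'y': np.float64(-0.48), 'z': np.float64(0.13), 'turn': np.float64(-0.54)}
{'x': np.float64(0.75), 'y': np.float64(-0.43), 'z': np.float64(0.13), 'turn': np.float64(-0.54)}
{'x': np.float64(0.78), 'y': np.float64(-0.38), 'z': np.float64(0.13), 'turn': np.float64(-0.54)}
{'x': np.float64(0.8), 'y': np.float64(-0.33), 'z': np.float64(0.13), 'turn': np.float64(-0.54)}
{'x': np.float64(0.82), 'y': np.float64(-0.28), 'z': np.float64(0.13), 'turn': np.float64(-0.54)}
{'x': np.float64(0.84), 'y': np.float64(-0.22), 'z': np.float64(0.13), 'turn': np.float64(-0.54)}
{'x': np.float64(0.85), 'y': np.float64(-0.17), 'z': np.float64(0.13), 'turn': np.float64(-0.54)}
{'x': np.float64(0.86), 'y': np.float64(-0.11), 'z': np.float64(0.13), 'turn': np.float64(-0.54)}
{'x': np.float64(0.86), 'y': np.float64(-0.06), 'z': np.float64(0.13), 'turn': np.float64(-0.54)}
{'x': np.float64(0.87), 'y': np.float64(0.0), 'z': np.float64(0.13), 'turn': np.float64(-0.54)}
{'x': np.float64(0.86), 'y': np.float64(0.06), 'z': np.float64(0.13), 'turn': np.float64(-0.54)}
{'x': np.float64(0.86), 'y': np.float64(0.11), 'z': np.float64(0.13), 'turn': np.float64(-0.54)}
{'x': np.float64(0.85), 'y': np.float64(0.17), 'z': np.float64(0.13), 'turn': np.float64(-0.54)}
{'x': np.float64(0.84), 'y': np.float64(0.22), 'z': np.float64(0.13), 'turn': np.float64(-0.54)}
{'x': np.float64(0.82), 'y': np.float64(0.28), 'z': np.float64(0.13), 'turn': np.float64(-0.54)}
```

{"api": "carry_out", "payload": {"rows": [{"x":0.69,"y":-0.53,"z":0.1,"turn":-0.54},{"x":0.72,"y":-0.48,"z":0.1,"turn":-0.54},{"x":0.75,"y":-0.43,"z":0.1,"turn":-0.54},{"x":0.78,"y":-0.38,"z":0.1,"turn":-0.54},{"x":0.8,"y":-0.33,"z":0.1,"turn":-0.54},{"x":0.82,"y":-0.28,"z":0.1,"turn":-0.54},{"x":0.84,"y":-0.22,"z":0.1,"turn":-0.54},{"x":0.85,"y":-0.17,"z":0.1,"turn":-0.54}], "claw": 0}}

```text
clock: 0.82
ee_pos: [317.0, -395.4, 173.3]
tcp_rot: [-2.927, -1.142, 0.0]
wrist_force: [1.4, -0.1, 0.1]
width: 0.999
```

```bash
python3 -c "
from h import *
plan(494,-184,120,72.5,8)"
```

```text
t 0.82 at [ 317.  -395.4  173.3] yaw 42.65 tilt 0.01 F [ 1.4 -0.1  0.1] w 0.999
{'x': np.float64(0.85), 'y': np.float64(-0.11), 'z': np.float64(0.17), 'turn': np.float64(-0.54)}
{'x': np.float64(0.86), 'y': np.float64(-0.06), 'z': np.float64(0.17), 'turn': np.float64(-0.54)}
{'x': np.float64(0.86), 'y': np.float64(0.0), 'z': np.float64(0.17), 'turn': np.float64(-0.54)}
{'x': np.float64(0.86), 'y': np.float64(0.06), 'z': np.float64(0.17), 'turn': np.float64(-0.54)}
{'x': np.float64(0.85), 'y': np.float64(0.11), 'z': np.float64(0.17), 'turn': np.float64(-0.54)}
{'x': np.float64(0.85), 'y': np.float64(0.17), 'z': np.float64(0.17), 'turn': np.float64(-0.54)}
{'x': np.float64(0.83), 'y': np.float64(0.22), 'z': np.float64(0.17), 'turn': np.float64(-0.54)}
{'x': np.float64(0.82), 'y': np.float64(0.28), 'z': np.float64(0.17), 'turn': np.float64(-0.54)}
```

{"api": "carry_out", "payload": {"rows": [{"x":0.85,"y":-0.11,"z":0.1,"turn":-0.54},{"x":0.86,"y":-0.06,"z":0.1,"turn":-0.54},{"x":0.86,"y":0,"z":0.1,"turn":-0.54},{"x":0.86,"y":0.06,"z":0.1,"turn":-0.54},{"x":0.85,"y":0.11,"z":0.1,"turn":-0.54},{"x":0.85,"y":0.17,"z":0.1,"turn":-0.54},{"x":0.83,"y":0.22,"z":0.1,"turn":-0.54},{"x":0.82,"y":0.28,"z":0.1,"turn":-0.54}]}}

```text
clock: 1.48
ee_pos: [494.7, -184.9, 141.2]
tcp_rot: [-2.536, -1.854, 0.0]
wrist_force: [0.5, -0.3, 0.6]
width: 1.0
```

```bash
python3 -c "
from h import *
snap('wrist','w1')
P=pts(load('w1')).reshape(-1,3)
t=P[(P[:,0]>430)&(P[:,0]<560)&(P[:,1]>-260)&(P[:,1]<-90)&(P[:,2]>20)&(P[:,2]<42)]
print(cv2.minAreaRect(t[:,:2].astype(np.float32)),len(t))
plan(494,-184,8,72.5,8)"
```

```text
((499.33502197265625, -163.31182861328125), (119.85525512695312, 52.5501823425293), 72.60384368896484) 4848
t 1.53 at [ 498.4 -178.9  140.9] yaw 73.0 tilt 0.17 F [ 0.2  8.5 -1.8] w 1.001
{'x': np.float64(-0.02), 'y': np.float64(-0.01), 'z': np.float64(0.42), 'turn': np.float64(0.01)}
{'x': np.float64(-0.02), 'y': np.float64(-0.01), 'z': np.float64(0.42), 'turn': np.float64(0.01)}
{'x': np.float64(-0.02), 'y': np.float64(-0.01), 'z': np.float64(0.42), 'turn': np.float64(0.01)}
{'x': np.float64(-0.02), 'y': np.float64(-0.01), 'z': np.float64(0.42), 'turn': np.float64(0.01)}
{'x': np.float64(-0.02), 'y': np.float64(-0.01), 'z': np.float64(0.42), 'turn': np.float64(0.01)}
{'x': np.float64(-0.02), 'y': np.float64(-0.01), 'z': np.float64(0.42), 'turn': np.float64(0.01)}
{'x': np.float64(-0.02), 'y': np.float64(-0.01), 'z': np.float64(0.42), 'turn': np.float64(0.01)}
{'x': np.float64(-0.02), 'y': np.float64(-0.01), 'z': np.float64(0.42), 'turn': np.float64(0.01)}
```

View pics/w1.png

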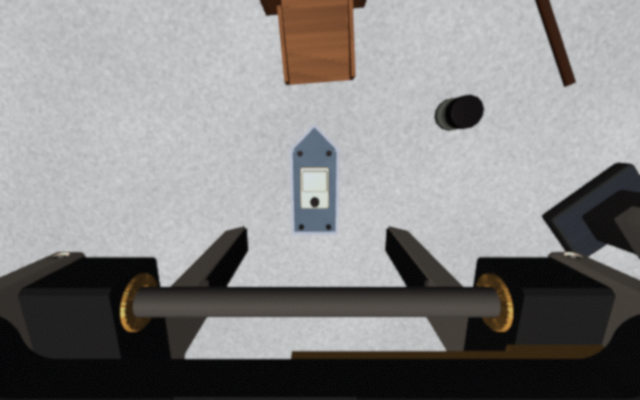

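The wrist view has the tug at (315,185), centred between the jaws. Its measured pose agrees with the first two views: (499.5, -164), yaw 72.6°.

{"api": "carry_out", "payload": {"rows": [{"x":-0.1,"y":0,"z":0.5,"turn":0},{"x":-0.1,"z":0.6},{"x":0,"z":0.6},{"x":0,"z":0.6},{"z":0.5},{"z":0.3},{"z":0.15},{"z":0}]}}

```text
invalid input at $.rows[1]: expected keys x, y, z, turn
```

```bash
python3 -c "
from h import *
print(c2w(-130-20),c2w(-130))
plan(499.5-.3*20,-164-.954*20,9,72.6,2)"
```

```text
[ 522.00230388 -131.59639509] [ 526.53533003 -112.11687575]
t 1.53 at [ 498.4 -178.9  140.9] yaw 73.0 tilt 0.17 F [ 0.2  8.5 -1.8] w 1.001
{'x': np.float64(-0.07), 'y': np.float64(-0.04), 'z': np.float64(1.65), 'turn': np.float64(0.03)}
{'x': np.float64(-0.07), 'y': np.float64(-0.04), 'z': np.float64(1.65), 'turn': np.float64(0.03)}
```

{"api": "carry_out", "payload": {"rows": [{"x":-0.07,"y":-0.03,"z":0.5,"turn":0.05},{"x":-0.07,"y":-0.03,"z":0.6,"turn":0},{"x":0,"y":0,"z":0.6,"turn":0},{"x":0,"y":0,"z":0.6,"turn":0},{"x":0,"y":0,"z":0.5,"turn":0},{"x":0,"y":0,"z":0.3,"turn":0},{"x":0,"y":0,"z":0.15,"turn":0},{"x":0,"y":0,"z":0,"turn":0}]}}

```text
clock: 2.2
ee_pos: [489.6, -190.6, 10.7]
tcp_rot: [-2.543, -1.842, 0.001]
wrist_force: [-0.1, -0.1, 0.2]
width: 1.003
```

```bash
python3 -c "
from h import *
plan(499.5-.3*20,-164-.954*20,9,72.6,1)"
```

```text
t 2.2 at [ 489.6 -190.6   10.7] yaw 71.83 tilt 0.09 F [-0.1 -0.1  0.2] w 1.003
{'x': np.float64(0.21), 'y': np.float64(0.03), 'z': np.float64(0.04), 'turn': np.float64(-0.11)}
```

{"api": "carry_out", "payload": {"rows": [{"x":0.1,"y":0.03,"z":0,"turn":-0.1},{"x":0,"y":0,"z":0,"turn":0},{"x":0,"y":0,"z":0,"turn":0},{"x":0,"y":0,"z":0,"turn":0},{"x":0,"y":0,"z":0,"turn":0},{"x":0,"y":0,"z":0,"turn":0},{"x":0,"y":0,"z":0,"turn":0},{"x":0,"y":0,"z":0,"turn":0}], "claw": 1, "newtons": 10}}

```text
clock: 2.87
ee_pos: [492.4, -187.5, 11.6]
tcp_rot: [2.533, 1.858, -0.0]
wrist_force: [-1.7, -0.9, 4.4]
width: 0.552
```

```bash
python3 -c "
from h import *
t=c2w(-130-25); plan(t[0],t[1],10.5,76.9,8)"
```

```text
t 2.87 at [ 492.4 -187.5   11.6] yaw 72.51 tilt 0.01 F [-1.7 -0.9  4.4] w 0.552
{'x': np.float64(0.18), 'y': np.float64(0.04), 'z': np.float64(0.0), 'turn': np.float64(-0.08)}
{'x': np.float64(0.18), 'y': np.float64(0.04), 'z': np.float64(0.0), 'turn': np.float64(-0.08)}
{'x': np.float64(0.18), 'y': np.float64(0.04), 'z': np.float64(0.0), 'turn': np.float64(-0.08)}
{'x': np.float64(0.18), 'y': np.float64(0.04), 'z': np.float64(0.0), 'turn': np.float64(-0.08)}
{'x': np.float64(0.18), 'y': np.float64(0.04), 'z': np.float64(0.0), 'turn': np.float64(-0.08)}
{'x': np.float64(0.18), 'y': np.float64(0.05), 'z': np.float64(0.0), 'turn': np.float64(-0.08)}
{'x': np.float64(0.18), 'y': np.float64(0.05), 'z': np.float64(0.0), 'turn': np.float64(-0.08)}
{'x': np.float64(0.18), 'y': np.float64(0.05), 'z': np.float64(0.0), 'turn': np.float64(-0.08)}
```

The opening is 0.552 × 94 = 52 mm, which matches the hull beam. Next I slide the tug onto the case axis.

{"api": "carry_out", "payload": {"rows": [{"x":0.2,"y":0.05,"z":0,"turn":-0.1},{"x":0.2,"y":0.05,"z":0,"turn":-0.1},{"x":0.2,"y":0.05,"z":0,"turn":-0.1},{"x":0.2,"y":0.05,"z":0,"turn":-0.1},{"x":0.2,"y":0.05,"z":0,"turn":-0.1},{"x":0.2,"y":0.05,"z":0,"turn":-0.1},{"x":0.2,"y":0.05,"z":0,"turn":-0.05},{"x":0,"y":0,"z":0,"turn":0}]}}

```text
clock: 3.53
ee_pos: [521.9, -134.9, 11.6]
tcp_rot: [-2.456, -1.959, -0.002]
wrist_force: [1.9, 5.7, 5.5]
width: 0.55
```

```bash
python3 -c "
from h import *
snap('side','s2')
P=pts(load('s2')).reshape(-1,3)
t=P[(P[:,0]>430)&(P[:,0]<560)&(P[:,1]>-260)&(P[:,1]<-38)&(P[:,2]>22)&(P[:,2]<42)]
print(cv2.minAreaRect(t[:,:2].astype(np.float32)),len(t))
im=cv2.imread('pics/s2.png')[150:390,200:440];cv2.imwrite('pics/s2c.png',cv2.resize(im,None,fx=2.5,fy=2.5))
t=c2w(-130-25); plan(t[0],t[1],10.5,76.9,1); print(w2c(pose()[1]))"
```

```text
((532.524169921875, -114.64897155761719), (123.61048889160156, 74.31965637207031), 66.77886962890625) 1543
t 3.58 at [ 521.7 -135.4   11.6] yaw 77.11 tilt 0.09 F [1.1 3.3 4.4] w 0.554
{'x': np.float64(-0.03), 'y': np.float64(-0.01), 'z': np.float64(0.03), 'turn': np.float64(0.03)}
[-153.79960274   -0.57242   ]
```

View pics/s2c.png

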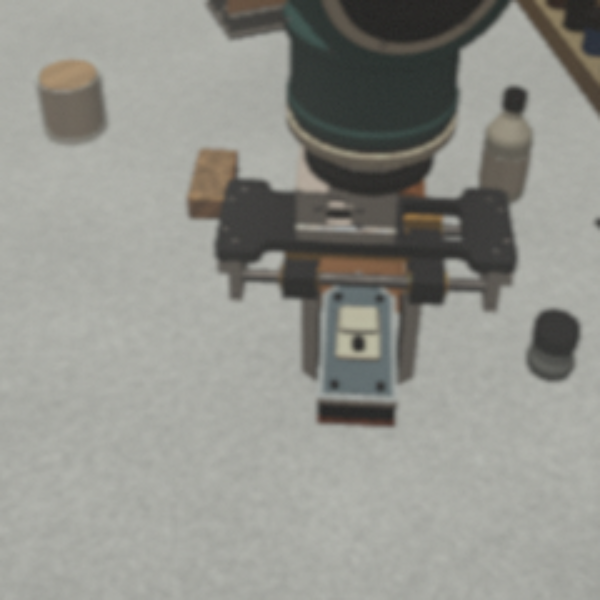

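The side view shows the tug straight in front of the ramp, with its stern at about (357,410) in the crop and the jaws on the hull sides. Release, lift and back off.

{"api": "carry_out", "payload": {"rows": [{"x":0,"y":0,"z":0,"turn":0},{"x":0,"y":0,"z":0,"turn":0},{"x":0,"y":0,"z":0,"turn":0},{"x":0,"y":0,"z":-0.2,"turn":0},{"x":0,"y":0,"z":-0.6,"turn":0},{"x":0,"y":0,"z":-0.7,"turn":0},{"x":-0.3,"y":0,"z":-0.6,"turn":0},{"x":-0.8,"y":0,"z":-0.3,"turn":0}], "claw": 0}}

```text
clock: 4.25
ee_pos: [512.7, -177.1, 111.0]
tcp_rot: [2.452, 1.961, 0.005]
wrist_force: [1.3, 0.3, 0.4]
width: 0.999
```

{"api": "carry_out", "payload": {"rows": [{"x":-0.3,"y":0,"z":0,"turn":0},{"x":0,"y":0,"z":0,"turn":0},{"x":0,"y":0,"z":0,"turn":0},{"x":0,"y":0,"z":0,"turn":0},{"x":0,"y":0,"z":0,"turn":0},{"x":0,"y":0,"z":0,"turn":0},{"x":0,"y":0,"z":0,"turn":0},{"x":0,"y":0,"z":0,"turn":0}], "claw": 0.8}}

```text
clock: 4.92
ee_pos: [508.2, -191.2, 107.3]
tcp_rot: [-2.458, -1.956, 0.0]
wrist_force: [0.4, 0.2, 0.4]
width: 0.468
```

```bash
python3 -c "
from h import *
snap('wrist','w3')
P=pts(load('w3')).reshape(-1,3)
t=P[(P[:,0]>430)&(P[:,0]<580)&(P[:,1]>-260)&(P[:,1]<-38)&(P[:,2]>22)&(P[:,2]<42)]
b=cv2.minAreaRect(t[:,:2].astype(np.float32)); print(b,w2c(b[0]))
print(w2c(pose()[1]));t=c2w(-206); plan(t[0],t[1],15,76.9,8)"
```

```text
((525.84326171875, -110.0494613647461), (120.74496459960938, 67.95841979980469), 76.8286361694336) [-128.14324627    1.14264008]
[-2.11383394e+02 -1.09703048e-01]
t 4.97 at [ 508.2 -191.4  107.3] yaw 77.01 tilt 0.02 F [ 0.2 -0.3  1.1] w 0.426
{'x': np.float64(0.02), 'y': np.float64(-0.0), 'z': np.float64(0.29), 'turn': np.float64(0.0)}
{'x': np.float64(0.02), 'y': np.float64(-0.0), 'z': np.float64(0.29), 'turn': np.float64(0.0)}
{'x': np.float64(0.02), 'y': np.float64(-0.0), 'z': np.float64(0.29), 'turn': np.float64(0.0)}
{'x': np.float64(0.02), 'y': np.float64(-0.0), 'z': np.float64(0.29), 'turn': np.float64(0.0)}
{'x': np.float64(0.02), 'y': np.float64(-0.0), 'z': np.float64(0.29), 'turn': np.float64(0.0)}
{'x': np.float64(0.02), 'y': np.float64(-0.0), 'z': np.float64(0.29), 'turn': np.float64(0.0)}
{'x': np.float64(0.02), 'y': np.float64(-0.0), 'z': np.float64(0.29), 'turn': np.float64(0.0)}
{'x': np.float64(0.02), 'y': np.float64(-0.0), 'z': np.float64(0.29), 'turn': np.float64(0.0)}
```

View pics/w3.png

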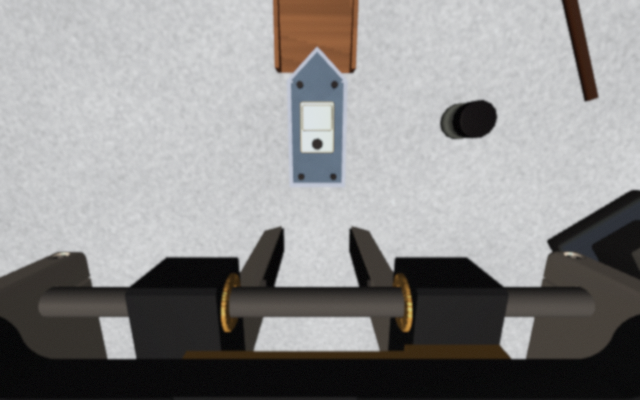

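Tug centred at column 317 and the ramp at column 316; it reads yaw 76.8° and y ≈ 1 mm, so it is aligned. Lower behind the stern and push.

{"api": "carry_out", "payload": {"rows": [{"x":0,"y":0,"z":0.4,"turn":0},{"x":0,"y":0,"z":0.5,"turn":0},{"x":0,"y":0,"z":0.5,"turn":0},{"x":0,"y":0,"z":0.5,"turn":0},{"x":0,"y":0,"z":0.35,"turn":0},{"x":0.2,"y":0,"z":0.05,"turn":0},{"x":0.2,"y":0,"z":0,"turn":0},{"x":0.2,"y":0,"z":0,"turn":0}]}}

```text
clock: 5.63
ee_pos: [514.1, -167.3, 16.1]
tcp_rot: [2.458, 1.956, 0.001]
wrist_force: [-0.8, -0.8, -1.3]
width: 0.199
```

{"api": "carry_out", "payload": {"rows": [{"x":0.25,"y":0,"z":0,"turn":0},{"x":0.25,"y":0,"z":0,"turn":0},{"x":0.25,"y":0,"z":0,"turn":0},{"x":0.25,"y":0,"z":0,"turn":0},{"x":0.25,"y":0,"z":0,"turn":0},{"x":0.25,"y":0,"z":0,"turn":0},{"x":0.25,"y":0,"z":0,"turn":0},{"x":0.1,"y":0,"z":0,"turn":0}]}}

```text
clock: 6.3
ee_pos: [530.7, -94.4, 15.6]
tcp_rot: [-2.457, -1.957, -0.001]
wrist_force: [-0.2, -1.7, 0.9]
width: 0.198
```

```bash
python3 -c "
from h import *
snap('side','s4');snap('wrist','w4')
a=cv2.imread('pics/s4.png')[130:370,220:460];b=cv2.imread('pics/w4.png')[0:300,160:460]
cv2.imwrite('pics/v4.png',np.hstack([cv2.resize(a,(400,400)),cv2.resize(b,(400,400))]))
print(w2c(pose()[1]));t=c2w(0); plan(t[0],t[1],18,76.9,1)"
```

```text
[-1.12568020e+02  1.22206322e-02]
t 6.4 at [530.5 -95.1  15.5] yaw 77.06 tilt 0.03 F [-0.3  0.9 -0.9] w 0.201
{'x': np.float64(2.81), 'y': np.float64(0.01), 'z': np.float64(-0.06), 'turn': np.float64(0.02)}
```

View pics/v4.png

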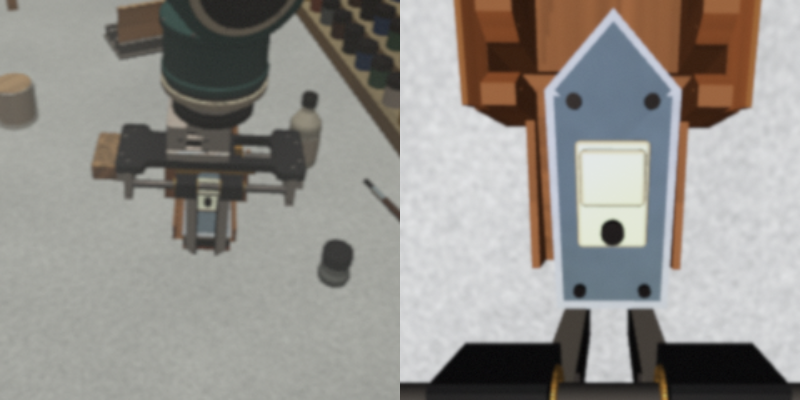

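On the ramp, straight, with both fingers behind the stern. Continue pushing, rising slightly.

{"api": "carry_out", "payload": {"rows": [{"x":0.25,"y":0,"z":0,"turn":0},{"x":0.25,"y":0,"z":-0.02,"turn":0},{"x":0.25,"y":0,"z":-0.03,"turn":0},{"x":0.25,"y":0,"z":-0.03,"turn":0},{"x":0.25,"y":0,"z":-0.03,"turn":0},{"x":0.25,"y":0,"z":-0.03,"turn":0},{"x":0.25,"y":0,"z":0,"turn":0},{"x":0.1,"y":0,"z":0,"turn":0}]}}

```text
clock: 7.07
ee_pos: [547.2, -21.9, 21.1]
tcp_rot: [-2.457, -1.957, -0.001]
wrist_force: [-0.1, -0.5, -0.6]
width: 0.198
```

```bash
python3 -c "
from h import *
snap('wrist','w5')
print(w2c(pose()[1]));t=c2w(0); plan(t[0],t[1],18,76.9,1)"
```

```text
[-37.27993455   0.40315585]
t 7.12 at [547.2 -21.7  21. ] yaw 77.11 tilt 0.06 F [-0.5  1.  -0.4] w 0.197
{'x': np.float64(0.93), 'y': np.float64(0.01), 'z': np.float64(0.08), 'turn': np.float64(0.03)}
```

View pics/w5.png

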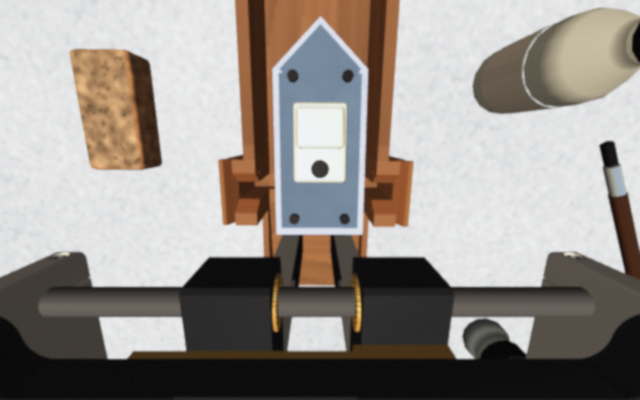

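Straight and on its keel, with the stern just before the sill. Continue.

{"api": "carry_out", "payload": {"rows": [{"x":0.25,"y":0,"z":0,"turn":0.02},{"x":0.25,"y":0,"z":0,"turn":0},{"x":0.25,"y":0,"z":0,"turn":0},{"x":0.25,"y":0,"z":0.02,"turn":0},{"x":0.25,"y":0,"z":0.02,"turn":0},{"x":0.2,"y":0,"z":0.02,"turn":0},{"x":0.15,"y":0,"z":0,"turn":0},{"x":0.05,"y":0,"z":0,"turn":0}]}}

```text
clock: 7.78
ee_pos: [561.9, 41.6, 18.5]
tcp_rot: [-2.46, -1.953, -0.0]
wrist_force: [-1.0, -1.0, 1.3]
width: 0.2
```

```bash
python3 -c "
from h import *
snap('wrist','w6');snap('scene','c6')
print(w2c(pose()[1]));t=c2w(50); plan(t[0],t[1],18,76.9,1)
a=cv2.imread('pics/c6.png')[150:270,240:360];b=cv2.imread('pics/w6.png')[0:300,160:460]
cv2.imwrite('pics/v6.png',np.hstack([cv2.resize(a,(400,400)),cv2.resize(b,(400,400))]))
"
```

```text
[26.84346959  0.21700669]
t 7.88 at [561.9  40.7  18.6] yaw 76.88 tilt 0.02 F [-0.6  0.1  0.8] w 0.199
{'x': np.float64(0.58), 'y': np.float64(0.01), 'z': np.float64(0.01), 'turn': np.float64(-0.0)}
```

View pics/v6.png

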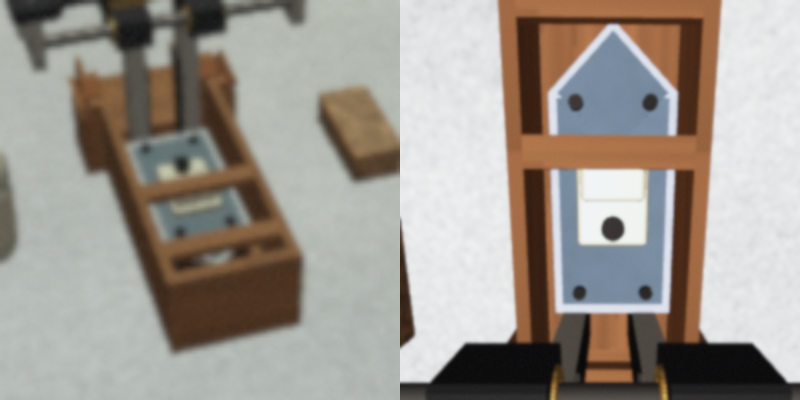

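Under the first brace and straight; about 20 mm remains. Approach slowly and watch the force.

{"api": "carry_out", "payload": {"rows": [{"x":0.1,"y":0,"z":0,"turn":0},{"x":0.1,"y":0,"z":0,"turn":0},{"x":0.1,"y":0,"z":0,"turn":0},{"x":0.08,"y":0,"z":0,"turn":0},{"x":0.03,"y":0,"z":0,"turn":0},{"x":0.0,"y":0,"z":0,"turn":0},{"x":0,"y":0,"z":0,"turn":0},{"x":0,"y":0,"z":0,"turn":0}]}}

```text
clock: 8.55
ee_pos: [565.6, 56.0, 18.7]
tcp_rot: [-2.461, -1.952, -0.0]
wrist_force: [-0.4, -0.7, -0.4]
width: 0.199
```

```bash
python3 -c "
from h import *
snap('wrist','w7')
print(w2c(pose()[1]));t=c2w(50); plan(t[0],t[1],18,76.9,1)
D=load('w7');P=pts(D).reshape(-1,3);C=D['p'].reshape(-1,3).astype(int)
Q=np.c_[np.array([w2c(p) for p in P]),P[:,2]]
s=(abs(Q[:,1])<24)&(Q[:,2]>26)&(Q[:,2]<44)&(Q[:,0]>40)&(Q[:,0]<174)&(C[:,2]>C[:,0]-10)
print(np.percentile(Q[s,0],[0,.5,50,99.5,100]))
"
```

```text
[4.25555144e+01 6.82574596e-03]
t 8.6 at [565.6  55.9  18.7] yaw 76.83 tilt 0.0 F [-0.3 -0.3 -0.6] w 0.2
{'x': np.float64(0.19), 'y': np.float64(-0.0), 'z': np.float64(0.02), 'turn': np.float64(-0.01)}
[ 42.93877731  51.89816881  98.82492463 155.16629437 173.68021805]
```

View pics/w7.png

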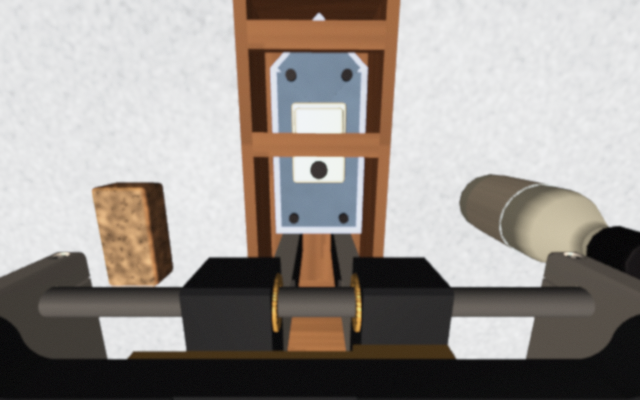

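{"api": "carry_out", "payload": {"rows": [{"x":0.02,"y":0,"z":0,"turn":0},{"x":0.02,"y":0,"z":0,"turn":0},{"x":0.02,"y":0,"z":0,"turn":0},{"x":0.02,"y":0,"z":0,"turn":0},{"x":0.02,"y":0,"z":0,"turn":0},{"x":0.02,"y":0,"z":0,"turn":0},{"x":0,"y":0,"z":0,"turn":0},{"x":0,"y":0,"z":0,"turn":0}]}}

```text
clock: 9.27
ee_pos: [566.5, 60.0, 18.7]
tcp_rot: [2.461, 1.951, -0.002]
wrist_force: [-2.0, -6.2, 3.1]
width: 0.198
```

```bash
python3 -c "
from h import *
print(w2c(pose()[1]));t=c2w(50); plan(t[0],t[1],18,76.9,1)
"
```

```text
[4.66983112e+01 4.09917960e-02]
t 9.27 at [566.5  60.   18.7] yaw 76.81 tilt 0.06 F [-2.  -6.2  3.1] w 0.198
{'x': np.float64(0.08), 'y': np.float64(0.0), 'z': np.float64(0.02), 'turn': np.float64(-0.01)}
```

The opposing force is 6 N and TCP x + 8 = 54.7 against an expected stern position of 55, so the tug is against the far wall. Back off, rise, and look at the slot from above.

{"api": "carry_out", "payload": {"rows": [{"x":-0.1,"y":0,"z":0,"turn":0},{"x":-0.15,"y":0,"z":0,"turn":0},{"x":0,"y":0,"z":-0.4,"turn":0},{"x":0,"y":0,"z":-0.7,"turn":0},{"x":-0.4,"y":0,"z":-0.8,"turn":0},{"x":-0.7,"y":0,"z":-0.8,"turn":0},{"x":-0.7,"y":0,"z":-0.5,"turn":0},{"x":-0.6,"y":0,"z":-0.2,"turn":0}], "claw": 0.5}}

```text
clock: 9.93
ee_pos: [543.3, -43.6, 157.1]
tcp_rot: [2.459, 1.95, 0.004]
wrist_force: [0.7, 0.4, -0.2]
width: 0.499
```

{"api": "carry_out", "payload": {"rows": [{"x":0,"y":0,"z":0,"turn":0},{"x":0,"y":0,"z":0,"turn":0},{"x":0,"y":0,"z":0,"turn":0},{"x":0,"y":0,"z":0,"turn":0},{"x":0,"y":0,"z":0,"turn":0},{"x":0,"y":0,"z":0,"turn":0},{"x":0,"y":0,"z":0,"turn":0},{"x":0,"y":0,"z":0,"turn":0}]}}

```text
clock: 10.6
ee_pos: [542.7, -41.6, 153.8]
tcp_rot: [-2.46, -1.953, 0.0]
wrist_force: [-0.3, 0.4, 0.9]
width: 0.503
```

```bash
python3 -c "
from h import *
snap('wrist','w8')
print(w2c(pose()[1]));t=c2w(50); plan(t[0],t[1],18,76.9,1)
im=cv2.imread('pics/w8.png')[0:260,180:460];cv2.imwrite('pics/w8c.png',cv2.resize(im,None,fx=2.3,fy=2.3,interpolation=cv2.INTER_CUBIC))
"
```

```text
[-57.74468086   0.22742477]
t 10.65 at [542.7 -41.7 153.9] yaw 76.87 tilt 0.02 F [-0.8 -0.3 -0.2] w 0.498
{'x': np.float64(2.69), 'y': np.float64(0.0), 'z': np.float64(3.4), 'turn': np.float64(-0.0)}
```

View pics/w8c.png

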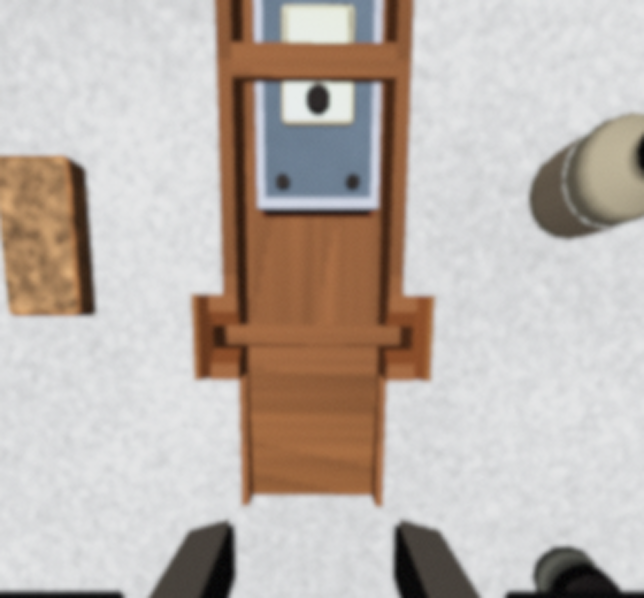

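```bash
python3 -c "
from h import *
D=load('w8')
P=pts(D);Q=np.dstack([np.apply_along_axis(w2c,2,P),P[:,:,2]])
q=Q.reshape(-1,3)
for s in (1,-1):
    k=q[(s*q[:,1]>33)&(s*q[:,1]<56)&(q[:,2]>50)&(q[:,2]<58)&(abs(q[:,0])<30)]
    print('post',s,len(k),np.percentile(k[:,0],[1,99]),np.percentile(k[:,1],[1,99]),cv2.minAreaRect(k[:,:2].astype(np.float32)))
k=q[(abs(q[:,1])<28)&(abs(q[:,0])<14)]
for x in range(-14,14): 
    z=k[(k[:,0]>=x)&(k[:,0]<x+1)][:,2]; print((x,round(float(np.median(z)),1)),end=' ')
print()
for nm,uv in {'postBL':(193,378),'postTL':(193,296),'postBR':(432,378),'postTR':(433,296),'grooveL':(213,335),'grooveR':(412,337)}.items():
    print(nm,np.round(w2c(ray(D,[(uv[0]/2.3+180,uv[1]/2.3)],54)[0]),1))
for s in (1,-1):
  for sx,z0 in(('wall',1),):
    k=q[(s*q[:,1]>30)&(s*q[:,1]<41)&(q[:,2]>50)&(q[:,2]<57)&(q[:,0]>20)&(q[:,0]<140)]
    print('wall',s,np.percentile(k[:,1],[1,50,99]), cv2.fitLine(k[:,:2].astype(np.float32),cv2.DIST_HUBER,0,.01,.01).ravel())
"
```

```text
post 1 512 [-15.76447286  29.09495128] [33.34846283 52.37356944] ((7.070599555969238, 42.83815002441406), (45.78812789916992, 19.580110549926758), 0.10253491997718811)
post -1 450 [-15.84054805  29.08806015] [-50.42373997 -33.07107593] ((6.961820602416992, -41.81639862060547), (17.598371505737305, 46.07087326049805), 89.97410583496094)
(-14, 11.6) (-13, 12.5) (-12, 12.3) (-11, 12.3) (-10, 12.2) (-9, 12.2) (-8, 12.3) (-7, 12.2) (-6, 12.2) (-5, 11.9) (-4, 6.4) (-3, 2.2) (-2, 2.2) (-1, 3.4) (0, 2.2) (1, 2.3) (2, 2.2) (3, 2.1) (4, 2.3) (5, 2.4) (6, 7.9) (7, 8.9) (8, 8.0) (9, 8.0) (10, 8.2) (11, 333.4) (12, 8.3) (13, 8.3) 
postBL [-16.1  52.7]
postTL [18.3 51.2]
postBR [-16.2 -51. ]
postTR [ 18.2 -50. ]
grooveL [ 2.2 43.4]
grooveR [  1.3 -41.7]
wall 1 [30.22483665 35.14999735 38.53043471] [ 9.9996018e-01 -8.9226225e-03  7.6913651e+01  3.5114685e+01]
wall -1 [-37.50730306 -34.21086386 -30.66065009] [ 9.9999046e-01 -4.3727746e-03  7.6640717e+01 -3.4165028e+01]
```

```bash
python3 -c "
from h import *
plan(526.3,375.3,150,13.3,16)
"
```

```text
t 10.65 at [542.7 -41.7 153.9] yaw 76.87 tilt 0.02 F [-0.8 -0.3 -0.2] w 0.498
{'x': np.float64(0.63), 'y': np.float64(-0.17), 'z': np.float64(0.01), 'turn': np.float64(0.58)}
{'x': np.float64(0.62), 'y': np.float64(-0.22), 'z': np.float64(0.01), 'turn': np.float64(0.58)}
{'x': np.float64(0.6), 'y': np.float64(-0.26), 'z': np.float64(0.01), 'turn': np.float64(0.58)}
{'x': np.float64(0.58), 'y': np.float64(-0.3), 'z': np.float64(0.01), 'turn': np.float64(0.58)}
{'x': np.float64(0.56), 'y': np.float64(-0.34), 'z': np.float64(0.01), 'turn': np.float64(0.58)}
{'x': np.float64(0.53), 'y': np.float64(-0.38), 'z': np.float64(0.01), 'turn': np.float64(0.58)}
{'x': np.float64(0.51), 'y': np.float64(-0.41), 'z': np.float64(0.01), 'turn': np.float64(0.58)}
{'x': np.float64(0.48), 'y': np.float64(-0.45), 'z': np.float64(0.01), 'turn': np.float64(0.58)}
{'x': np.float64(0.44), 'y': np.float64(-0.48), 'z': np.float64(0.01), 'turn': np.float64(0.58)}
{'x': np.float64(0.41), 'y': np.float64(-0.51), 'z': np.float64(0.01), 'turn': np.float64(0.58)}
{'x': np.float64(0.37), 'y': np.float64(-0.53), 'z': np.float64(0.01), 'turn': np.float64(0.58)}
{'x': np.float64(0.33), 'y': np.float64(-0.56), 'z': np.float64(0.01), 'turn': np.float64(0.58)}
{'x': np.float64(0.3), 'y': np.float64(-0.58), 'z': np.float64(0.01), 'turn': np.float64(0.58)}
{'x': np.float64(0.25), 'y': np.float64(-0.6), 'z': np.float64(0.01), 'turn': np.float64(0.58)}
{'x': np.float64(0.21), 'y': np.float64(-0.62), 'z': np.float64(0.01), 'turn': np.float64(0.58)}
{'x': np.float64(0.17), 'y': np.float64(-0.63), 'z': np.float64(0.01), 'turn': np.float64(0.58)}
```

{"api": "carry_out", "payload": {"rows": [{"x":0.63,"y":-0.17,"z":0,"turn":0.58},{"x":0.62,"y":-0.22,"z":0,"turn":0.58},{"x":0.6,"y":-0.26,"z":0,"turn":0.58},{"x":0.58,"y":-0.3,"z":0,"turn":0.58},{"x":0.56,"y":-0.34,"z":0,"turn":0.58},{"x":0.53,"y":-0.38,"z":0,"turn":0.58},{"x":0.51,"y":-0.41,"z":0,"turn":0.58},{"x":0.48,"y":-0.45,"z":0,"turn":0.58}]}}

```text
clock: 11.32
ee_pos: [534.6, 168.7, 154.1]
tcp_rot: [-2.905, -1.196, -0.0]
wrist_force: [0.2, -0.6, 0.3]
width: 0.501
```

{"api": "carry_out", "payload": {"rows": [{"x":0.44,"y":-0.48,"z":0,"turn":0.58},{"x":0.41,"y":-0.51,"z":0,"turn":0.58},{"x":0.37,"y":-0.53,"z":0,"turn":0.58},{"x":0.33,"y":-0.56,"z":0,"turn":0.58},{"x":0.3,"y":-0.58,"z":0,"turn":0.58},{"x":0.25,"y":-0.6,"z":0,"turn":0.58},{"x":0.21,"y":-0.62,"z":0,"turn":0.58},{"x":0.17,"y":-0.63,"z":0,"turn":0.58}]}}

```text
clock: 11.98
ee_pos: [526.6, 377.1, 153.9]
tcp_rot: [3.122, 0.352, -0.0]
wrist_force: [-0.3, -0.9, 0.2]
width: 0.5
```

{"api": "carry_out", "payload": {"rows": [{"x":0,"y":0,"z":0,"turn":0},{"x":0,"y":0,"z":0,"turn":0},{"x":0,"y":0,"z":0,"turn":0},{"x":0,"y":0,"z":0,"turn":0},{"x":0,"y":0,"z":0,"turn":0},{"x":0,"y":0,"z":0,"turn":0},{"x":0,"y":0,"z":0,"turn":0},{"x":0,"y":0,"z":0,"turn":0}]}}

```text
clock: 12.65
ee_pos: [527.0, 375.4, 154.1]
tcp_rot: [-3.121, -0.356, -0.0]
wrist_force: [-1.0, -0.2, -0.8]
width: 0.503
```

```bash
python3 -c "
from h import *
snap('wrist','w9')
plan(526.3,375.3,50,13.3,8)
P=pts(load('w9')).reshape(-1,3)
t=P[(P[:,0]>440)&(P[:,0]<640)&(P[:,1]>330)&(P[:,1]<480)&(P[:,2]>82)&(P[:,2]<92)]
print(len(t),cv2.minAreaRect(t[:,:2].astype(np.float32)),np.median(t[:,2]),np.median(t[:,:2],0))
"
```

```text
t 12.7 at [527.  375.5 154.1] yaw 13.02 tilt 0.01 F [-0.9  0.1 -0.1] w 0.497
{'x': np.float64(-0.0), 'y': np.float64(0.0), 'z': np.float64(0.33), 'turn': np.float64(-0.01)}
{'x': np.float64(-0.0), 'y': np.float64(0.0), 'z': np.float64(0.33), 'turn': np.float64(-0.01)}
{'x': np.float64(-0.0), 'y': np.float64(0.0), 'z': np.float64(0.33), 'turn': np.float64(-0.01)}
{'x': np.float64(-0.0), 'y': np.float64(0.0), 'z': np.float64(0.33), 'turn': np.float64(-0.01)}
{'x': np.float64(-0.0), 'y': np.float64(0.0), 'z': np.float64(0.33), 'turn': np.float64(-0.01)}
{'x': np.float64(-0.0), 'y': np.float64(0.0), 'z': np.float64(0.33), 'turn': np.float64(-0.01)}
{'x': np.float64(-0.0), 'y': np.float64(0.0), 'z': np.float64(0.33), 'turn': np.float64(-0.01)}
{'x': np.float64(-0.0), 'y': np.float64(0.0), 'z': np.float64(0.33), 'turn': np.float64(-0.01)}
761 ((525.7572021484375, 376.5899353027344), (83.78071594238281, 7.942441463470459), 12.464366912841797) 86.1204219360655 [526.02231698 376.87332108]
```

View pics/w9.png

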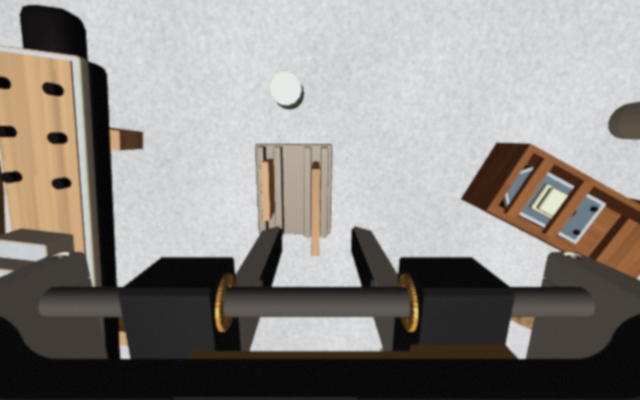

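The wrist view shows the panel at (316,205) between the jaws and the offcut clear on the left at (266,190). The panel measures 83.8 × 7.9 mm at (525.8, 376.6), 12.5°, with its top at 86, as it should be.

{"api": "carry_out", "payload": {"rows": [{"x":-0.02,"y":-0.03,"z":0.3,"turn":0.07},{"x":0,"y":0,"z":0.5,"turn":0},{"x":0,"y":0,"z":0.5,"turn":0},{"x":0,"y":0,"z":0.5,"turn":0},{"x":0,"y":0,"z":0.4,"turn":0},{"x":0,"y":0,"z":0.3,"turn":0},{"x":0,"y":0,"z":0.1,"turn":0},{"x":0,"y":0,"z":0,"turn":0}]}}

```text
clock: 13.37
ee_pos: [525.3, 376.5, 48.9]
tcp_rot: [3.122, 0.344, -0.002]
wrist_force: [-0.1, 0.2, 0.3]
width: 0.497
```

{"api": "carry_out", "payload": {"rows": [{"x":0,"y":0,"z":0,"turn":0},{"x":0,"y":0,"z":0,"turn":0},{"x":0,"y":0,"z":0,"turn":0},{"x":0,"y":0,"z":0,"turn":0},{"x":0,"y":0,"z":0,"turn":0},{"x":0,"y":0,"z":0,"turn":0},{"x":0,"y":0,"z":0,"turn":0},{"x":0,"y":0,"z":0,"turn":0}], "claw": 1, "newtons": 15}}

```text
clock: 14.03
ee_pos: [525.9, 376.8, 50.2]
tcp_rot: [-3.123, -0.344, -0.0]
wrist_force: [-1.0, -1.2, 2.8]
width: 0.084
```

```bash
python3 -c "
from h import *
plan(526.3,375.3,50,12.5,1)
"
```

```text
t 14.03 at [525.9 376.8  50.2] yaw 12.56 tilt 0.01 F [-1.  -1.2  2.8] w 0.084
{'x': np.float64(0.0), 'y': np.float64(0.04), 'z': np.float64(0.01), 'turn': np.float64(0.01)}
```

{"api": "carry_out", "payload": {"rows": [{"x":0,"y":0,"z":-0.1,"turn":0},{"x":0,"y":0,"z":-0.2,"turn":0},{"x":0,"y":0,"z":-0.3,"turn":0},{"x":0,"y":0,"z":-0.4,"turn":0},{"x":0,"y":0,"z":-0.5,"turn":0},{"x":0,"y":0,"z":-0.5,"turn":0},{"x":0,"y":0,"z":-0.4,"turn":0},{"x":0,"y":0,"z":-0.1,"turn":0}]}}

```text
clock: 14.7
ee_pos: [526.8, 377.6, 154.0]
tcp_rot: [-3.12, -0.343, -0.006]
wrist_force: [-0.1, -0.1, -0.3]
width: 0.082
```

```bash
python3 -c "
from h import *
t=c2w(.7,.6);print(t)
plan(t[0],t[1],150,-13.25,16)
"
```

```text
[555.57427033  15.31777396]
t 14.7 at [526.8 377.6 154. ] yaw 12.56 tilt 0.26 F [-0.1 -0.1 -0.3] w 0.082
{'x': np.float64(-0.08), 'y': np.float64(0.56), 'z': np.float64(0.01), 'turn': np.float64(0.23)}
{'x': np.float64(-0.06), 'y': np.float64(0.56), 'z': np.float64(0.01), 'turn': np.float64(0.23)}
{'x': np.float64(-0.05), 'y': np.float64(0.57), 'z': np.float64(0.01), 'turn': np.float64(0.23)}
{'x': np.float64(-0.03), 'y': np.float64(0.57), 'z': np.float64(0.01), 'turn': np.float64(0.23)}
{'x': np.float64(-0.02), 'y': np.float64(0.57), 'z': np.float64(0.01), 'turn': np.float64(0.23)}
{'x': np.float64(0.0), 'y': np.float64(0.57), 'z': np.float64(0.01), 'turn': np.float64(0.23)}
{'x': np.float64(0.02), 'y': np.float64(0.57), 'z': np.float64(0.01), 'turn': np.float64(0.23)}
{'x': np.float64(0.03), 'y': np.float64(0.57), 'z': np.float64(0.01), 'turn': np.float64(0.23)}
{'x': np.float64(0.05), 'y': np.float64(0.57), 'z': np.float64(0.01), 'turn': np.float64(0.23)}
{'x': np.float64(0.06), 'y': np.float64(0.56), 'z': np.float64(0.01), 'turn': np.float64(0.23)}
{'x': np.float64(0.08), 'y': np.float64(0.56), 'z': np.float64(0.01), 'turn': np.float64(0.23)}
{'x': np.float64(0.1), 'y': np.float64(0.56), 'z': np.float64(0.01), 'turn': np.float64(0.23)}
{'x': np.float64(0.11), 'y': np.float64(0.56), 'z': np.float64(0.01), 'turn': np.float64(0.23)}
{'x': np.float64(0.13), 'y': np.float64(0.55), 'z': np.float64(0.01), 'turn': np.float64(0.23)}
{'x': np.float64(0.14), 'y': np.float64(0.55), 'z': np.float64(0.01), 'turn': np.float64(0.23)}
{'x': np.float64(0.16), 'y': np.float64(0.55), 'z': np.float64(0.01), 'turn': np.float64(0.23)}
```

{"api": "carry_out", "payload": {"rows": [{"x":-0.08,"y":0.4,"z":0,"turn":0.23},{"x":-0.06,"y":0.56,"z":0,"turn":0.23},{"x":-0.05,"y":0.57,"z":0,"turn":0.23},{"x":-0.03,"y":0.57,"z":0,"turn":0.23},{"x":-0.02,"y":0.57,"z":0,"turn":0.23},{"x":0,"y":0.57,"z":0,"turn":0.23},{"x":0.02,"y":0.57,"z":0,"turn":0.23},{"x":0.03,"y":0.57,"z":0,"turn":0.23}]}}

```text
clock: 15.37
ee_pos: [538.7, 199.6, 149.7]
tcp_rot: [3.141, -0.006, -0.001]
wrist_force: [-0.4, -0.5, -0.0]
width: 0.083
```

{"api": "carry_out", "payload": {"rows": [{"x":0.05,"y":0.57,"z":0,"turn":0.23},{"x":0.06,"y":0.56,"z":0,"turn":0.23},{"x":0.08,"y":0.56,"z":0,"turn":0.23},{"x":0.1,"y":0.56,"z":0,"turn":0.23},{"x":0.11,"y":0.56,"z":0,"turn":0.23},{"x":0.13,"y":0.55,"z":0,"turn":0.23},{"x":0.14,"y":0.5,"z":0,"turn":0.23},{"x":0.16,"y":0.4,"z":0,"turn":0.23}]}}

```text
clock: 16.03
ee_pos: [555.6, 25.8, 149.8]
tcp_rot: [3.121, -0.354, -0.001]
wrist_force: [0.3, 0.3, -1.0]
width: 0.086
```

{"api": "carry_out", "payload": {"rows": [{"x":0,"y":0.2,"z":0,"turn":0},{"x":0,"y":0.1,"z":0,"turn":0},{"x":0,"y":0,"z":0,"turn":0},{"x":0,"y":0,"z":0,"turn":0},{"x":0,"y":0,"z":0,"turn":0},{"x":0,"y":0,"z":0,"turn":0},{"x":0,"y":0,"z":0,"turn":0},{"x":0,"y":0,"z":0,"turn":0}]}}

```text
clock: 16.7
ee_pos: [553.5, 16.8, 150.0]
tcp_rot: [-3.122, 0.348, 0.0]
wrist_force: [0.2, 0.3, -0.1]
width: 0.083
```

```bash
python3 -c "
from h import *
t=c2w(.7,.6);print(t,w2c(pose()[1]))
plan(t[0],t[1],150,-13.25,1)
snap('wrist','w10')
"
```

```text
[555.57427033  15.31777396] [1.71009802 2.96801041]
t 16.7 at [553.5  16.8 150. ] yaw -12.7 tilt 0.01 F [ 0.2  0.3 -0.1] w 0.083
{'x': np.float64(0.06), 'y': np.float64(0.03), 'z': np.float64(-0.0), 'turn': np.float64(0.08)}
```

View pics/w10.png

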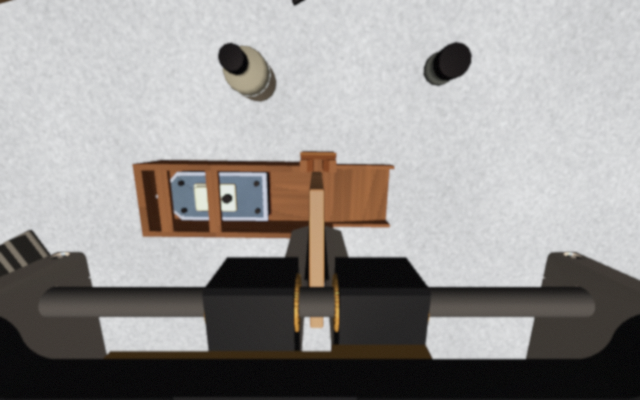

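The panel at (316,200) is over the groove at (318,162), and the tug is seen in place at (215,195). Fine-align and lower to just above the posts.

{"api": "carry_out", "payload": {"rows": [{"x":0.05,"y":0.03,"z":0.1,"turn":0.08},{"x":0,"y":0,"z":0.2,"turn":0},{"x":0,"y":0,"z":0.3,"turn":0},{"x":0,"y":0,"z":0.3,"turn":0},{"x":0,"y":0,"z":0.15,"turn":0},{"x":0,"y":0,"z":0,"turn":0},{"x":0,"y":0,"z":0,"turn":0},{"x":0,"y":0,"z":0,"turn":0}]}}

```text
clock: 17.42
ee_pos: [555.4, 14.9, 108.2]
tcp_rot: [-3.12, 0.363, -0.0]
wrist_force: [-0.5, 0.7, 0.0]
width: 0.082
```

```bash
python3 -c "
from h import *
t=c2w(.7,.6);print(t,w2c(pose()[1]))
plan(t[0],t[1],46,-13.25,1)
snap('wrist','w11');snap('scene','c11');snap('side','s11')
a=cv2.imread('pics/c11.png')[110:270,220:380];b=cv2.imread('pics/s11.png')[150:310,270:430]
cv2.imwrite('pics/v11.png',np.hstack([cv2.resize(a,(400,400)),cv2.resize(b,(400,400))]))
b=cv2.imread('pics/w11.png')[130:290,240:400];cv2.imwrite('pics/w11c.png',cv2.resize(b,(600,600)))
"
```

```text
[555.57427033  15.31777396] [0.20680976 0.69872394]
t 17.42 at [555.4  14.9 108.2] yaw -13.29 tilt 0.01 F [-0.5  0.7  0. ] w 0.082
{'x': np.float64(0.0), 'y': np.float64(-0.01), 'z': np.float64(1.56), 'turn': np.float64(-0.01)}
```

View pics/v11.png

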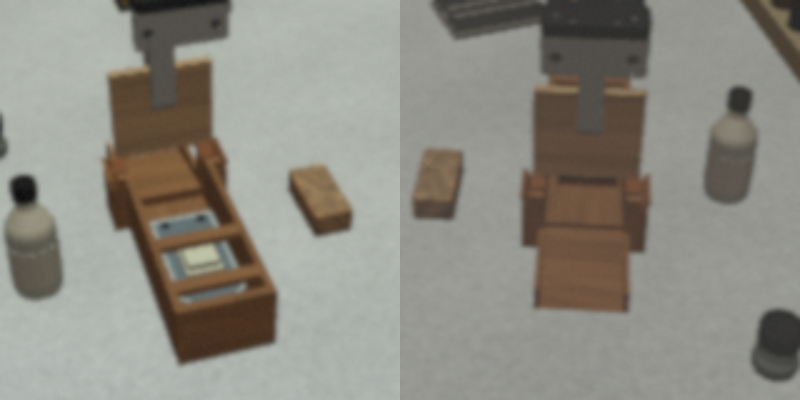

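View pics/w11c.png

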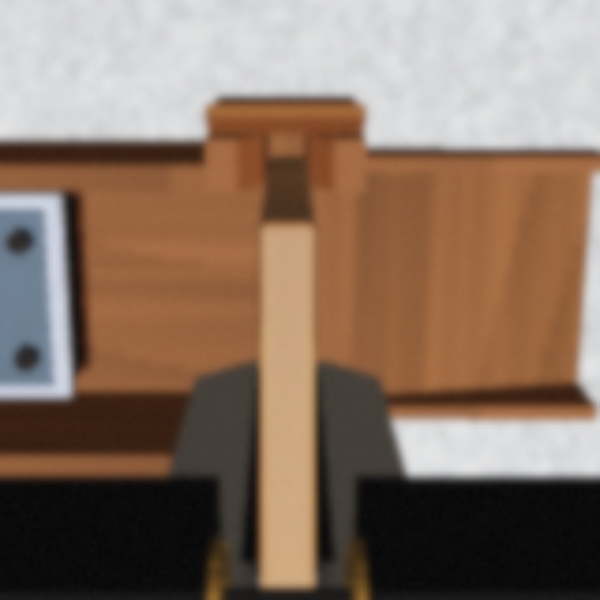

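The wrist crop shows the panel's lower edge (265-312) centred on the groove (267-306), with the flare at 235-335. Lower it.

{"api": "carry_out", "payload": {"rows": [{"x":0,"y":-0.01,"z":0.1,"turn":0},{"x":0,"y":0,"z":0.15,"turn":0},{"x":0,"y":0,"z":0.15,"turn":0},{"x":0,"y":0,"z":0.15,"turn":0},{"x":0,"y":0,"z":0.15,"turn":0},{"x":0,"y":0,"z":0.1,"turn":0},{"x":0,"y":0,"z":0.05,"turn":0},{"x":0,"y":0,"z":0,"turn":0}]}}

```text
clock: 18.23
ee_pos: [555.0, 15.1, 73.4]
tcp_rot: [3.12, -0.364, -0.001]
wrist_force: [0.1, 0.1, -1.0]
width: 0.081
```

{"api": "carry_out", "payload": {"rows": [{"x":0,"y":0,"z":0.1,"turn":0},{"x":0,"y":0,"z":0.1,"turn":0},{"x":0,"y":0,"z":0.1,"turn":0},{"x":0,"y":0,"z":0.1,"turn":0},{"x":0,"y":0,"z":0.1,"turn":0},{"x":0,"y":0,"z":0.08,"turn":0},{"x":0,"y":0,"z":0.05,"turn":0},{"x":0,"y":0,"z":0,"turn":0}]}}

```text
clock: 18.9
ee_pos: [555.0, 15.2, 48.3]
tcp_rot: [3.12, -0.363, -0.001]
wrist_force: [-0.2, -0.3, -0.6]
width: 0.083
```

```bash
python3 -c "
from h import *
print(w2c(pose()[1]))
plan(555,15,46,-13.25,1)
"
```

```text
[0.45710989 1.11424441]
t 18.9 at [555.   15.2  48.3] yaw -13.29 tilt 0.04 F [-0.2 -0.3 -0.6] w 0.083
{'x': np.float64(0.0), 'y': np.float64(0.0), 'z': np.float64(0.06), 'turn': np.float64(-0.01)}
```

{"api": "carry_out", "payload": {"rows": [{"x":0,"y":0,"z":0.02,"turn":0},{"x":0,"y":0,"z":0.02,"turn":0},{"x":0,"y":0,"z":0.02,"turn":0},{"x":0,"y":0,"z":0.02,"turn":0},{"x":0,"y":0,"z":0.01,"turn":0},{"x":0,"y":0,"z":0,"turn":0},{"x":0,"y":0,"z":0,"turn":0},{"x":0,"y":0,"z":0,"turn":0}]}}

```text
clock: 19.57
ee_pos: [555.5, 15.2, 46.1]
tcp_rot: [-3.12, 0.364, -0.001]
wrist_force: [-4.9, -0.9, 15.3]
width: 0.083
```

```bash
python3 -c "
from h import *
print(w2c(pose()[1]))
plan(555,15,46,-13.25,1)
"
```

```text
[0.55640445 0.62314191]
t 19.57 at [555.5  15.2  46.1] yaw -13.29 tilt 0.03 F [-4.9 -0.9 15.3] w 0.083
{'x': np.float64(-0.01), 'y': np.float64(0.01), 'z': np.float64(0.0), 'turn': np.float64(-0.01)}
```

The panel bottomed at tip z 46.1 with 15 N upward; 46 was predicted for home. Release and lift straight up.

{"api": "carry_out", "payload": {"rows": [{"x":0,"y":0,"z":0,"turn":0},{"x":0,"y":0,"z":0,"turn":0},{"x":0,"y":0,"z":0,"turn":0},{"x":0,"y":0,"z":0,"turn":0},{"x":0,"y":0,"z":0,"turn":0},{"x":0,"y":0,"z":0,"turn":0},{"x":0,"y":0,"z":0,"turn":0},{"x":0,"y":0,"z":0,"turn":0}], "claw": 0.7}}

```text
clock: 20.23
ee_pos: [555.3, 15.2, 45.2]
tcp_rot: [-3.12, 0.364, 0.0]
wrist_force: [0.5, 0.3, -0.6]
width: 0.297
```

{"api": "carry_out", "payload": {"rows": [{"x":0,"y":0,"z":-0.1,"turn":0},{"x":0,"y":0,"z":-0.2,"turn":0},{"x":0,"y":0,"z":-0.4,"turn":0},{"x":0,"y":0,"z":-0.5,"turn":0},{"x":0,"y":0,"z":-0.7,"turn":0},{"x":0,"y":0,"z":-0.7,"turn":0},{"x":0,"y":0,"z":-0.6,"turn":0},{"x":0,"y":0,"z":-0.3,"turn":0}]}}

```text
clock: 20.9
ee_pos: [556.3, 15.3, 189.0]
tcp_rot: [-3.12, 0.364, -0.006]
wrist_force: [0.4, 0.2, 0.5]
width: 0.295
```

{"api": "carry_out", "payload": {"rows": [{"x":-0.6,"y":0,"z":0,"turn":0},{"x":-0.8,"y":0,"z":0,"turn":0},{"x":-0.8,"y":0,"z":0,"turn":0},{"x":-0.8,"y":0,"z":0,"turn":0},{"x":-0.3,"y":0,"z":0,"turn":0},{"x":0,"y":0,"z":0,"turn":0},{"x":0,"y":0,"z":0,"turn":0},{"x":0,"y":0,"z":0,"turn":0}]}}

```text
clock: 21.57
ee_pos: [427.8, 45.3, 185.4]
tcp_rot: [-3.12, 0.364, -0.001]
wrist_force: [0.4, 0.5, -0.1]
width: 0.3
```

```bash
python3 -c "
from h import *
snap('scene','c12');snap('side','s12');snap('wrist','w12')
a=cv2.imread('pics/c12.png')[110:270,220:380];b=cv2.imread('pics/s12.png')[150:310,270:430]
cv2.imwrite('pics/v12.png',np.hstack([cv2.resize(a,(400,400)),cv2.resize(b,(400,400))]))
for f in ['c12','s12','w12']:
    P=pts(load(f)).reshape(-1,3); q=np.c_[np.array([w2c(p) for p in P]),P[:,2]]
    k=q[(abs(q[:,0])<12)&(abs(q[:,1])<45)&(q[:,2]>76)&(q[:,2]<100)]
    if len(k): print(f,len(k),np.percentile(k[:,2],[50,95]),cv2.minAreaRect(k[:,:2].astype(np.float32)))
    C=load(f)['p'].reshape(-1,3).astype(int)
    s=(abs(q[:,1])<26)&(q[:,2]>28)&(q[:,2]<40)&(q[:,0]>45)&(q[:,0]<172)&(C[:,2]>C[:,0]); 
    if s.sum(): print('  tug',s.sum(),np.percentile(q[s,0],[1,99]),np.percentile(q[s,1],[2,98]))
"
```

```text
c12 180 [81.06405771 83.15745649] ((0.3089785575866699, -0.5607109069824219), (11.321072578430176, 83.03416442871094), 0.5175607800483704)
  tug 238 [ 57.42982277 152.55294723] [-24.23085361  23.11816539]
s12 216 [81.50883789 83.53137444] ((0.20881271362304688, 0.7613525390625), (81.80986785888672, 10.582159042358398), 88.89875793457031)
  tug 209 [ 70.93811998 165.74728676] [-24.00582238  20.38081944]
w12 798 [82.2674243  83.44819477] ((1.001770257949829, 1.1576766967773438), (83.81889343261719, 7.32829475402832), 89.9634780883789)
  tug 3084 [ 55.9963003  156.16002597] [-25.26980545  24.18849411]
```

View pics/v12.png

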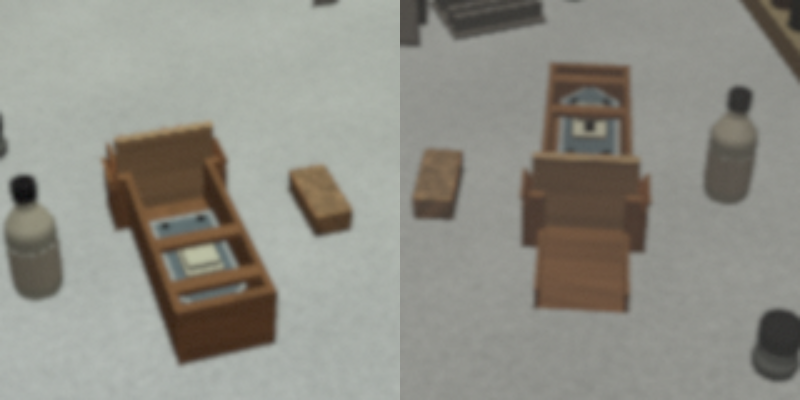

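View pics/w12.png

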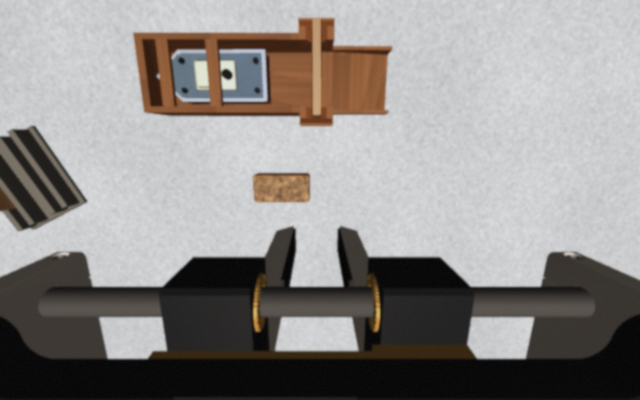

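The panel top reads 82 mm (home), upright in both posts. The tug's stern is at x 55-57, flat and home, and the bystanders near the case are where they were. Handing in.

```bash
python3 -c "
from rig import r
print(r.hand_in())"
```

```text
the job is handed in; nothing more can be done
None
```

The tug is in the case with its bow against the far wall, and the end panel is fully down in the slot behind it. I handed the job in at about 21.7 s of the 69 s allowed.

- **Tug:** I gripped the hull lightly to slide it onto the case axis. I then released it and pushed the stern with the fingers up the ramp, over the sill and under the braces. At the end it pushed back with about 6 N. The stern was then at case x ≈ 55 by arm position, and the camera later read 56–57, against 55 for fully home. It stayed flat on its keel.
- **Panel:** I lifted it from the stand and lowered it into the slot until it stopped, with about 15 N upward, at the height predicted for home. After release its top measured 81–82 mm above the bench (82 is home), upright and centred in both posts.
- **Checks that disagreed:** The cameras differed by about 1 mm on where the slot centre was, which is within the slot's play. The side camera gave a stern position of 71 mm because the panel now hides the stern from it; the other two views read 56–57.
- **Bystanders:** The glue bottle, sanding block and the jar near the ramp looked unmoved in the last pictures. I did not re-measure the tub, the brush, the offcut or the jar near the stand at the end; nothing in the moves came near them except the panel lift beside the offcut, which was planned with clearance.

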